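# Unscrew the captive lock screw and open the thimble case

### The arm

A 6-joint arm with a two-finger parallel gripper is mounted at the origin on the work surface. World frame = base frame: x ahead of the robot, y to its left, z up, the work surface at z = 0. Lengths are in m, angles in degrees, forces in N, time in s.
With the tool pointing down it reaches from about 0.4 to 0.825 m from the base axis. Payload 7 kg.
Tool frame: the origin (TCP) lies at the very end of the fingers, on their centre line; the grasp point (between the pads) lies 19 mm behind it; z points along the fingers, y is the line along which they close (so a half turn about z gives the same grasp; the last joint's range is limited). The gripper opens to 88 mm and grips with 3 to 60 N. Pads are 19 mm wide; open, the fingers measure 130 mm over their backs; the gripper's body (78 mm by 193 mm) begins 47 mm behind the grasp point.
Start: joints at [-52.42, 20.546, 0.682, 0, -70.136, -16.507], TCP at [0.243, -0.63, 0.227] pointing down, gripper open.
Joint ranges: [-176.03, 176.03], [-82.01, 121.73], [-58.28, 71.71], [-173.87, 95.51], [-174.79, -0.11], [-173.66, 173.66]. Speed limits (degrees/s): [136.94, 136.94, 172.46, 180, 180, 180].

### API

Orientations are given as [roll, pitch, yaw] about the fixed x, y, z axes, in that order (R = Rz(yaw) Ry(pitch) Rx(roll)).
In Python, from plant import get_state, capture, close_job, regions_of gives the robot as it stands.
- The arm moves only by the tool jog_arm, never from a script. Its argument "moves" is a list of rows, each a list of 3 entries, a list of its own where there are three numbers: the shift along the tool's x, y, z in cm, then the turn about the tool's z in degrees, then the finger opening in cm, from 0 to 8.76. A call has 1 to 12 rows; each row shifts and turns the commanded pose from where the row before left it, along the tool's axes as they then stand; what a row does not reach is not made up. A row lasts 1/8 s, in which the tool goes at most 62.5 mm and 10.7 degrees, less where a joint would pass 70% of its speed; a pose out of reach is approached as far as the arm can. A call is refused whole if a number of a shift passes 6.25 or a number of a turn 10.7, either way. A call with a gripper value outside its range is refused whole. The fingers move at their own pace and stop on an object; "newtons" is the grip in N (left out, the last holds). Time passes only in rows, so rows that do not move let the fingers close. It gives the time, the measured TCP pose, the force, the opening and the grip force at its end, in the units of the state.
- get_state(): the state, without advancing time (a new reading comes with each control period).
- capture(name): name is "scene" or "top" or "wrist"; returns a dict with "pixels" (384x512x3 uint8, blue, green, red), "mtx" (3x3 intrinsics, pixels), "k1" (the pictures are not rectified: a ray, as slopes to the right and down, at radius r is drawn at 1 + k1 r^2 times it, then the intrinsics apply), "world_from_camera" (4x4, takes a point from camera to world coordinates); the wrist camera has in their place "hand_eye" (4x4, takes a point from camera to tool coordinates, whose origin is the TCP and whose axes are the flange's). Camera axes: x right, y down, z forward; pixel columns grow to the right and rows downward; lengths in m; the calibration is good to about 2 mm. A picture is of the moment at which its call begins: read the wrist's pose just before it. There is no depth.
- close_job(): hands the job in; it is judged then, once.
Trained networks look in a picture, given as the dict that the camera call returned (one of the last four; its "shot" number tells which), for a name from the list of things; names that differ only in an ending like _2 or _b are one class to them, and where a whole thing is asked for, a point or a joint stands for the part that bears it (a point fixed in the world has none). Each returns a list of dicts, best first, with "confidence" (0 to 1); they miss things now and then, are a little off and sometimes report something else, mostly with a low value. They report only what shows in the picture. A call takes as long as a camera call.
- regions_of(picture, thing): "pixels" (384x512 bool, what is visible of it) and "pixel" ([column, row] in pixels, amid what is visible of it).
The state is a dict: "time_s": time; "joints": joint angles; "qd": joint speeds; "joint_torque": joint torques, N m; "tcp_pos": TCP position; "eef_rot": TCP orientation; "contact_force": force on the tool from outside, world axes, zero at the start; "moment": the same for the moment, N m; "gripper_width": finger opening in m; "gripper_force": force on a finger pad.
Only numpy, scipy, OpenCV 4.12 (cv2) and the standard library are available. Lean on these libraries where they do the work, as an engineer would, in place of code of your own. Each camera call takes 0.05 s, during which the arm holds its last target. There are 200 camera calls.

### The job

Open the thimble display case: pull the brass captive thumbscrew up against its spring, feel for where its thread catches, unscrew it counter-clockwise all the way to its stop so that it stays up by itself, then slide the clear cover fully open. Be gentle with the thread, do not shove the cover against the lock pin, leave the things standing around alone, and let go of everything at the end.

Things in the scene. Friction and masses are not known exactly. Their poses are not given: they have to be found in the camera images.
- case: Fixed wooden display case on an 8 mm amber glass shelf, 160 (x) by 260 (y) by 50 mm tall with its end board, origin under its centre, z up. A brass bridge along x (34 mm wide, top at z = 60 mm, reaching 86 mm each side) crosses it at y = -85 mm and carries collar and thumbscrew. The cover slides to +y of this frame.
- collar: Fixed steel collar, 30 mm diameter, on the bridge, z = 60 to 83 mm of the case frame, upright at x = 0, y = -85 mm; origin on that axis at the case's underside. It hides the thread: its mouth has 9 to 11 mm of lift; onward it has 2 mm of up-down play, rises 2.5 mm per rad for 1.8 rad, then is level 0.15 rad to a hard stop. Over 60 N harms the thread: about 0.5 N m of twist at the stop.
- plunger: Steel shank of the thumbscrew, 6 mm thick, with the lock pin at its foot; it only slides up and down on the collar's axis and carries the knob (120 g in all). Origin on the axis, level with the case's underside when down; its rise above that is the lift. A spring pulls it down: 4 N when down, 0.3 N more per mm. In the thread it stays where it is left: about 13 mm lift at the stop.
- knob (a point): Centre of the round ribbed brass knob, 34 mm diameter, 22 mm tall, red line on top; 98 mm above the case's underside when down, its foot then 4 mm above the collar. Down, it idles and turns freely either way. Pulled up, it stops hard at 3.5 mm lift, except in two unmarked windows of turn, each 0.4 rad wide, where it rises on to a hard stop at 11 mm lift, in the thread's mouth.
- screw (a joint): Turn of the thumbscrew in rad, growing counter-clockwise seen from above (the unscrewing, rising way in the thread); 0: red line along the case's +x; starts at -0.2 to 0.2. A window for pulling up begins somewhere between 0.6 and 1.4 rad, different each time, the other half a turn away; the thread starts to rise 0.1 rad past its end. Turning takes under 0.1 N m.
- cover: Clear sliding cover, 150 by 225 by 5 mm with brass edge strips, on the case; its top is 50 mm above the case's underside. It slides 75 mm towards the case's +y with about 1.5 N of friction. The screw's lock pin bars it until the screw is lifted about 12 mm. Origin coincides with the case's when shut.
- pull (a point): Middle of the upper edge of the brass pull bar on the cover: a bar 50 mm long (along the case's x), 12 mm thick (y), standing 18 mm above the cover, its top 68 mm above the case's underside, at y = 35 mm of the case when shut, 110 mm when fully open.
- brass_thimble: Loose brass thimble standing near the case, 21 mm wide, 26 mm tall, origin at its foot. Bystander.
- glass_thimble: Loose violet glass thimble, 21 mm wide, 26 mm tall, origin at its foot. Bystander.
- mushroom: Loose wooden darning mushroom, head 66 mm wide, 79 mm tall, origin at its foot. Bystander.
- teacup: Loose porcelain doll's teacup, 52 mm wide with a handle, 34 mm tall, origin at its foot. Bystander.

How it is judged:
By the outcome, as a careful person would: the job done as asked, in the order asked, and still so for the second after the job is handed in, with the robot touching nothing.
It also fails if it takes over 72 s, if anything falls off the work surface, if the arm or the gripper's body presses on something with over 40 N, if the wrist force passes 120 N, or if a joint passes its speed limit or range.

## Working session

There is one attempt and no reset: what is moved stays moved. The work goes in short steps, Python scripts to look and compute and a tool call to move; the robot and the scene stay as the last step left them, time stands still between calls to the robot, and variables do not carry over. Pictures are saved under pics/ and viewed, at most 10 in all, crops included, and the job is handed in when it is done.

Besides the shell and the picture viewer there is one more tool, called after "Call:" in YAML: its name, and indented under it one key for each argument. jog_arm: Moves the arm, as the interface text tells. Its arguments: {"type":"object","properties":{"moves":{"type":"array"},"newtons":{"type":"number"}},"required":["moves"]}

```bash
mkdir -p pics; ls
cat > h.py <<'E'
import numpy as np,cv2
from plant import get_state,capture,close_job,regions_of
from scipy.spatial.transform import Rotation as R
def tool():
    s=get_state();T=np.eye(4);T[:3,:3]=R.from_euler('xyz',s['eef_rot'],degrees=True).as_matrix();T[:3,3]=s['tcp_pos'];return T
def cap(n):
    T=tool();c=capture(n);c['T']=np.array(c['world_from_camera']) if n!='wrist' else T@np.array(c['hand_eye']);return c
def ray(c,px):
    K=np.array(c['mtx'],float);p=cv2.undistortPoints(np.array([[px]],float),K,np.array([c['k1'],0,0,0.]))[0,0]
    return c['T'][:3,3],c['T'][:3,:3]@np.r_[p,1]
def at_z(c,px,z):
    o,d=ray(c,px);return o+d*(z-o[2])/d[2]
E
python3 - <<'E'
from h import *
print(get_state())
ims=[]
for n in('scene','top'):
    c=cap(n);ims.append(c['pixels']);print(n,c['T'][:3,3].round(3))
    for t,z in(('case',.05),('collar',.083),('knob',.109),('pull',.068),('cover',.05),('brass_thimble',.0),('glass_thimble',0),('mushroom',0),('teacup',0)):
        for r in regions_of(c,t)[:2]: print(t,round(r['confidence'],2),np.round(r['pixel']),r['pixels'].sum(),at_z(c,r['pixel'],z+.008).round(3))
cv2.imwrite('pics/a.png',ims[0]);cv2.imwrite('pics/b.png',ims[1])
E
```

```text
pics
{'time_s': 0.0, 'joints': array([-5.24193192e+01,  2.05910758e+01,  6.32760944e-01, -2.05026925e-02,
       -7.01352042e+01, -1.65064730e+01]), 'qd': array([ 0.01389855, -0.10923268, -0.11211163, -0.00961528, -0.06407703,
       -0.07851351]), 'joint_torque': array([ 3.63186173e-04, -5.82717276e+01,  2.93063056e+01,  6.99750915e+00,
        7.07254512e-03, -1.53140181e-04]), 'tcp_pos': array([ 0.24250619, -0.62940095,  0.22561784]), 'eef_rot': array([ 1.79904859e+02, -8.09417867e-03, -1.58932768e+02]), 'contact_force': array([-0.55330605, -0.58909233, -0.04421951]), 'moment': array([ 0.00675311, -0.0669938 , -0.01949208]), 'gripper_force': 0.0, 'gripper_width': 0.08740118711790884}
scene [0.833 0.351 0.637]
case 0.71 [225. 258.] 924 [0.701 0.074 0.058]
case 0.67 [294. 215.] 11329 [0.548 0.069 0.058]
knob 0.56 [259. 168.] 276 [ 0.568 -0.02   0.117]
pull 0.92 [306. 214.] 6842 [0.537 0.087 0.076]
cover 0.62 [306. 211.] 6743 [0.522 0.074 0.058]
brass_thimble 0.59 [259. 175.] 211 [ 0.524 -0.083  0.008]
glass_thimble 0.61 [322. 168.] 97 [ 0.392 -0.024  0.008]
mushroom 0.72 [286. 293.] 1137 [0.635 0.169 0.008]
teacup 0.91 [224. 255.] 876 [0.689 0.045 0.008]
top [0.547 0.028 0.892]
case 0.61 [241. 208.] 13283 [0.536 0.043 0.058]
pull 0.59 [221. 216.] 9447 [0.523 0.078 0.076]
cover 0.69 [224. 216.] 9323 [0.523 0.074 0.058]
brass_thimble 0.46 [223. 302.] 113 [0.36  0.079 0.008]
glass_thimble 0.51 [277. 280.] 107 [ 0.4   -0.023  0.008]
mushroom 0.79 [162. 147.] 928 [0.653 0.195 0.008]
teacup 0.76 [234. 122.] 761 [0.7   0.056 0.008]
```

View pics/a.png

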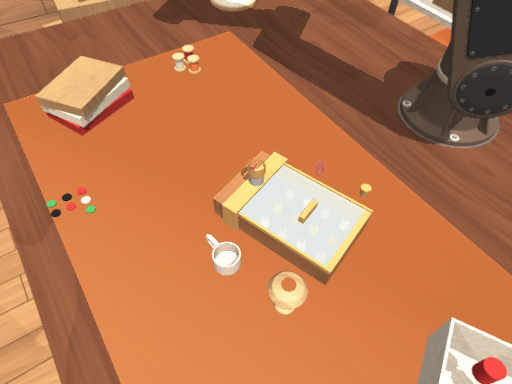

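View pics/b.png

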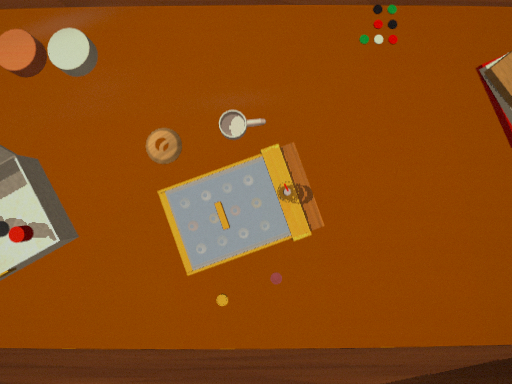

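The scene and top views both show the case. In the top view the knob is near (288,190), the pull bar near (222,215), and the bridge runs from (272,148) to (302,238). The thimbles stand off the robot-side edge at (222,300) and (277,280). The teacup and mushroom are on the far side. Next I'll triangulate the knob and pull.

Run:
```python
from h import *
a=cap('scene');b=cap('top')
def tri(p,q):
    A=[];B=[]
    M=np.zeros((3,3));v=np.zeros(3);L=[ray(a,p),ray(b,q)]
    for o,d in L:
        d=d/np.linalg.norm(d);P=np.eye(3)-np.outer(d,d);M+=P;v+=P@o
    x=np.linalg.solve(M,v);return x, [np.linalg.norm(np.cross(x-o,d/np.linalg.norm(d))).round(4) for o,d in L]
print('knob top',tri((258,161),(288,188)))
print('pull',tri((308,209),(222,215)))
for q in((288,188),):print(at_z(b,q,.117))
print(at_z(b,(222,215),.076))
# yaw from bridge edges / case corners at top
for q in((159,192),(189,274),(272,148),(302,238)):print(q,at_z(b,q,.058 if q[0]<200 else .068))
big=cv2.resize(np.hstack([a['pixels'][130:280,200:390],b['pixels'][130:280,150:340]]),None,fx=2.1,fy=2.1,interpolation=cv2.INTER_CUBIC)
cv2.imwrite('pics/c.png',big)
```

```text
knob top (array([ 0.56696545, -0.03275084,  0.12619681]), [np.float64(0.0039), np.float64(0.0039)])
pull (array([0.5238386 , 0.07720794, 0.06942442]), [np.float64(0.001), np.float64(0.001)])
[ 0.57024712 -0.03605784  0.117     ]
[0.52470357 0.07616089 0.076     ]
(159, 192) [0.56566516 0.19010906 0.058     ]
(189, 274) [0.41940945 0.13623387 0.058     ]
(272, 148) [ 0.64282298 -0.01222692  0.068     ]
(302, 238) [ 0.4834643  -0.06427509  0.068     ]
```

View pics/c.png

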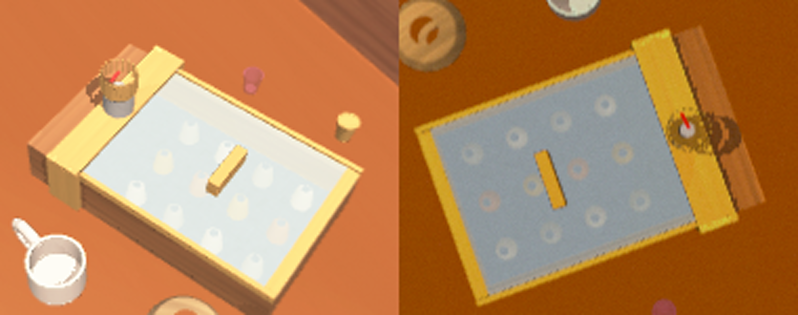

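Checks: the knob and pull are 120 mm apart as stated, the heights match, and the case yaw is about 19.5°. The knob axis is near (0.565, -0.037). I'll go above it and then pre-turn the wrist for a long counter-clockwise turn.

Call:
jog_arm:
  moves:
    - [[-4.28,3.63,0],0,8.7]
    - [[-4.28,3.63,0],0,8.7]
    - [[-4.28,3.63,0],0,8.7]
    - [[-4.28,3.63,0],0,8.7]
    - [[-4.28,3.63,0],0,8.7]
    - [[-4.28,3.63,0],0,8.7]
    - [[-4.28,3.63,0],0,8.7]
    - [[-4.28,3.63,0],0,8.7]
    - [[-4.28,3.63,0],0,8.7]
    - [[-4.28,3.63,0],0,8.7]
    - [[-4.28,3.63,0],0,8.7]
    - [[-4.28,3.63,0],0,8.7]

```text
time_s: 2.6
tcp_pos: [0.566, -0.0369, 0.227]
eef_rot: [-180.0, 0.0, -158.9]
contact_force: [1.6, -1.6, 0.1]
gripper_width: 0.0871
gripper_force: 0.0
```

Call:
jog_arm:
  moves:
    - [[0,0,0],10.5,7]
    - [[0,0,0],10.5,7]
    - [[0,0,0],10.5,7]
    - [[0,0,0],10.5,7]
    - [[0,0,0],10.5,7]
    - [[0,0,0],10.5,7]
    - [[0,0,0],10.5,7]
    - [[0,0,0],10.5,7]
    - [[0,0,0],0,7]
    - [[0,0,0],0,7]

```text
time_s: 3.85
tcp_pos: [0.5653, -0.0387, 0.2266]
eef_rot: [180.0, 0.0, 117.3]
contact_force: [0.4, -0.1, -0.9]
gripper_width: 0.0704
gripper_force: 0.0
```

Run:
```python
from h import *
s=get_state();print(s['time_s'],s['joints'].round(1),s['tcp_pos'].round(4),s['eef_rot'].round(2),s['contact_force'].round(2),s['moment'].round(3))
c=cap('wrist')
for t,z in(('knob',.117),('pull',.076),('collar',.091)):
    for r in regions_of(c,t)[:2]: print(t,round(r['confidence'],2),np.round(r['pixel']),r['pixels'].sum(),at_z(c,r['pixel'],z).round(4))
T=c['T'];T0=np.linalg.inv(T)
for x,y in((.565,-.037),):
    p=T0@[x,y,.117,1];q=cv2.projectPoints(p[None,:3],np.zeros(3),np.zeros(3),np.array(c['mtx']),np.array([c['k1'],0,0,0.]))[0];print('expected',q)
cv2.imwrite('pics/d.png',c['pixels'])
```

```text
3.85 [  15.9   10.4  -13.3    0.   -66.4 -168.6] [ 0.5653 -0.0387  0.2266] [179.99   0.   117.31] [ 0.37 -0.11 -0.85] [-0.111  0.008 -0.018]
knob 0.7 [253. 180.] 495 [ 0.5603 -0.0296  0.117 ]
pull 0.87 [269.  78.] 24242 [0.5331 0.055  0.076 ]
pull 0.33 [250. 183.] 580 [ 0.564  -0.0425  0.076 ]
collar 0.62 [131.  89.] 364 [ 0.4276 -0.0105  0.091 ]
collar 0.42 [252. 166.] 5 [ 0.5565 -0.0239  0.091 ]
expected [[[253.89099676 189.38716581]]]
```

View pics/d.png

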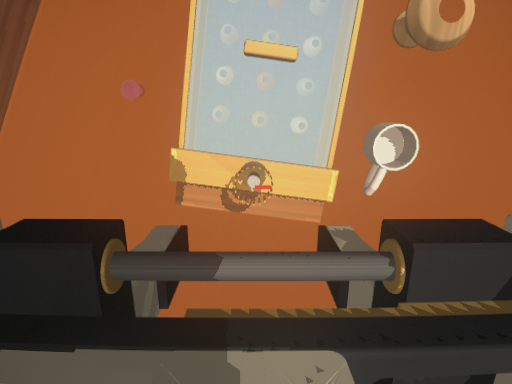

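The wrist view shows the knob hub near (253,181) with its red line pointing to (272,188). The pull is at (270,50), and the thimble and cup are clear of the fingers. I'll take a closer crop to pin down the axis.

Run:
```python
from h import *
c=cap('wrist');T0=np.linalg.inv(c['T'])
def proj(P):
    p=(T0@np.c_[P,np.ones(len(P))].T).T[:,:3].copy();return cv2.projectPoints(p,np.zeros(3),np.zeros(3),np.array(c['mtx']),np.array([c['k1'],0,0,0.]))[0][:,0]
im=cv2.resize(c['pixels'][20:230,150:360],None,fx=2.8,fy=2.8,interpolation=cv2.INTER_CUBIC)
th=np.linspace(0,2*np.pi,40)
for (x,y),col in(((.565,-.037),(0,255,0)),((.5615,-.0335),(255,0,0))):
  for z,r in((.117,.017),(.095,.017)):
    q=(proj(np.c_[x+r*np.cos(th),y+r*np.sin(th),0*th+z])-[150,20])*2.8
    cv2.polylines(im,[q.astype(np.int32)],True,col,1)
cv2.imwrite('pics/e.png',im)
for q in((253,181),):print(at_z(c,q,.117))
for q in((245,44),(298,53),(271,46)):print(q,at_z(c,q,.076))
```

```text
[ 0.56088018 -0.03061854  0.117     ]
(245, 44) [0.5005814  0.07118709 0.076     ]
(298, 53) [0.54706764 0.08650424 0.076     ]
(271, 46) [0.52235893 0.08045695 0.076     ]
```

View pics/e.png

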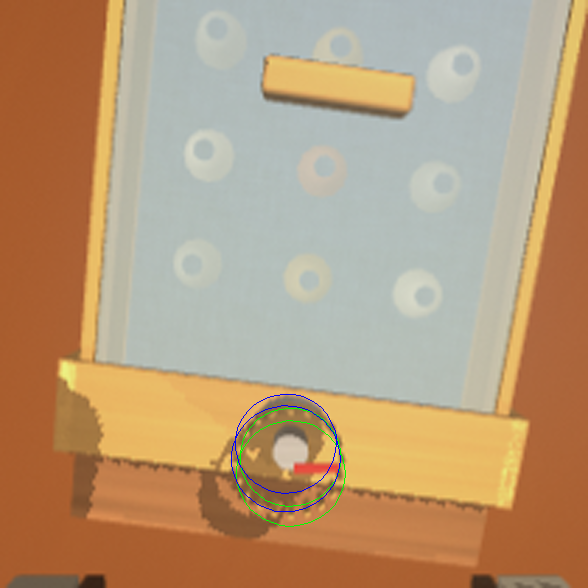

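The green circles, centred on (0.565, -0.037), match the ribbed ring (crop centre about 291,470). The red line is about 0.1 rad from case +x. I'll descend around the knob.

Call:
jog_arm:
  moves:
    - [[0.15,0.08,2.6],0,6]
    - [[0,0,3],0,6]
    - [[0,0,3],0,6]
    - [[0,0,2.5],0,6]
    - [[0,0,1.5],0,6]
    - [[0,0,0.9],0,6]
    - [[0,0,0],0,5]
    - [[0,0,0],0,4.2]
    - [[0,0,0],0,3.7]
  newtons: 6

```text
time_s: 5.22
tcp_pos: [0.5658, -0.0369, 0.0924]
eef_rot: [179.9, 0.0, 117.1]
contact_force: [0.2, -0.3, -0.6]
gripper_width: 0.0388
gripper_force: 0.0
```

Call:
jog_arm:
  moves:
    - [[0,0,0],0,3.3]
    - [[0,0,0],0,3]
    - [[0,0,0],0,3]
    - [[0,0,0],0,3]
  newtons: 6

```text
time_s: 5.72
tcp_pos: [0.5655, -0.037, 0.0919]
eef_rot: [180.0, 0.0, 117.1]
contact_force: [-0.6, -0.8, 5.2]
gripper_width: 0.0336
gripper_force: 6.0
```

```bash
cat > st.py <<'E'
from h import *
s=get_state();T=tool()[:3,:3]
print(round(s['time_s'],2),s['joints'].round(1),s['tcp_pos'].round(4),s['eef_rot'].round(2),'Ftool',(T.T@s['contact_force']).round(2),'F',s['contact_force'].round(2),'M',s['moment'].round(3),round(s['gripper_width'],4),round(s['gripper_force'],1))
E
python3 st.py
```

```text
5.72 [  16.    17.6  -23.1    0.   -49.3 -169. ] [ 0.5655 -0.037   0.0919] [1.7998e+02 2.0000e-02 1.1709e+02] Ftool [-0.46 -0.95 -5.2 ] F [-0.64 -0.84  5.2 ] M [-0.126  0.526 -0.081] 0.0336 6.0
```

Grasp is centred (33.6 mm). I'll firm the grip and turn counter-clockwise to about 0.75 rad while it is still down.

Call:
jog_arm:
  moves:
    - [[0,0,0],0,2.5]
    - [[0,0,0],0,2.5]
    - [[0,0,0],-9,2.5]
    - [[0,0,0],-9,2.5]
    - [[0,0,0],-9,2.5]
    - [[0,0,0],-9,2.5]
    - [[0,0,0],0,2.5]
    - [[0,0,0],0,2.5]
  newtons: 22

```text
time_s: 6.72
tcp_pos: [0.5662, -0.0365, 0.092]
eef_rot: [179.9, 0.1, 152.9]
contact_force: [0.7, 2.2, 5.4]
gripper_width: 0.0335
gripper_force: 22.0
```

```bash
python3 st.py
python3 - <<'E'
from h import *
c=cap('wrist');cv2.imwrite('pics/f.png',c['pixels'])
E
```

```text
6.72 [  16.1   17.6  -23.1   -0.   -49.2 -133.2] [ 0.5662 -0.0365  0.092 ] [1.7993e+02 7.0000e-02 1.5290e+02] Ftool [ 0.43  2.3  -5.36] F [0.66 2.24 5.36] M [ 1.31  -0.324 -0.027] 0.0335 22.0
```

View pics/f.png

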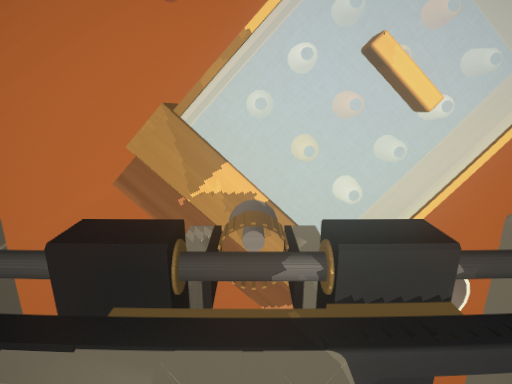

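The knob sits between the pads at about (253,240). Probing lift.

Call:
jog_arm:
  moves:
    - [[0,0,-0.1],0,2.5]
    - [[0,0,-0.1],0,2.5]
    - [[0,0,-0.1],0,2.5]
    - [[0,0,0],0,2.5]

```text
time_s: 7.28
tcp_pos: [0.5657, -0.0365, 0.0938]
eef_rot: [180.0, -0.0, 153.0]
contact_force: [5.2, 3.5, -5.9]
gripper_width: 0.0334
gripper_force: 22.0
```

Call:
jog_arm:
  moves:
    - [[0,0,-0.1],0,2.5]
    - [[0,0,-0.1],0,2.5]
    - [[0,0,0],0,2.5]

```text
time_s: 7.65
tcp_pos: [0.5656, -0.0365, 0.0956]
eef_rot: [180.0, -0.0, 153.0]
contact_force: [4.5, 3.5, -7.0]
gripper_width: 0.0339
gripper_force: 22.0
```

Call:
jog_arm:
  moves:
    - [[0,0,-0.1],0,2.5]
    - [[0,0,-0.1],0,2.5]
    - [[0,0,0],0,2.5]

```text
time_s: 8.02
tcp_pos: [0.5653, -0.0365, 0.0963]
eef_rot: [180.0, -0.1, 152.9]
contact_force: [8.6, 2.7, -17.0]
gripper_width: 0.0335
gripper_force: 22.0
```

Hard stop at 3.5 mm lift. I'll lower, turn 14° and probe again.

Call:
jog_arm:
  moves:
    - [[0,0,0.2],0,2.5]
    - [[0,0,0.2],0,2.5]
    - [[0,0,0],-7,2.5]
    - [[0,0,0],-7,2.5]
    - [[0,0,0],0,2.5]
    - [[0,0,-0.2],0,2.5]
    - [[0,0,-0.1],0,2.5]
    - [[0,0,-0.1],0,2.5]
    - [[0,0,0],0,2.5]

```text
time_s: 9.15
tcp_pos: [0.5654, -0.0363, 0.0963]
eef_rot: [179.9, -0.1, 166.9]
contact_force: [8.6, 4.3, -15.9]
gripper_width: 0.0334
gripper_force: 22.0
```

Call:
jog_arm:
  moves:
    - [[0,0,0.2],0,2.5]
    - [[0,0,0.2],0,2.5]
    - [[0,0,0],-7,2.5]
    - [[0,0,0],-7,2.5]
    - [[0,0,0],0,2.5]
    - [[0,0,-0.2],0,2.5]
    - [[0,0,-0.1],0,2.5]
    - [[0,0,-0.1],0,2.5]
    - [[0,0,0],0,2.5]

```text
time_s: 10.28
tcp_pos: [0.5657, -0.0361, 0.0976]
eef_rot: [179.9, 0.0, -179.0]
contact_force: [4.5, 6.7, -7.3]
gripper_width: 0.0337
gripper_force: 22.0
```

Free at this angle: we are in a window. I'll relieve the small side load and lift on to the mouth.

Call:
jog_arm:
  moves:
    - [[-0.04,0.07,-0.1],0,2.5]
    - [[0,0,-0.1],0,2.5]
    - [[0,0,-0.1],0,2.5]
    - [[0,0,-0.1],0,2.5]
    - [[0,0,0],0,2.5]

```text
time_s: 10.9
tcp_pos: [0.5657, -0.0359, 0.1013]
eef_rot: [180.0, -0.0, -179.0]
contact_force: [5.4, 3.5, -7.5]
gripper_width: 0.0335
gripper_force: 22.0
```

```bash
python3 st.py
```

```text
10.9 [ 1.610e+01  1.700e+01 -2.250e+01 -1.000e-01 -5.060e+01 -1.051e+02] [ 0.5657 -0.0359  0.1013] [ 1.7996e+02 -3.0000e-02 -1.7904e+02] Ftool [-5.5   3.44  7.53] F [ 5.44  3.54 -7.53] M [ 1.416 -1.828 -0.013] 0.0335 22.0
```

Call:
jog_arm:
  moves:
    - [[-0.05,0.03,-0.1],0,2.5]
    - [[0,0,-0.1],0,2.5]
    - [[0,0,0],0,2.5]

```text
time_s: 11.28
tcp_pos: [0.5658, -0.0358, 0.1031]
eef_rot: [180.0, -0.1, -179.0]
contact_force: [5.0, 2.5, -8.0]
gripper_width: 0.0336
gripper_force: 22.0
```

Call:
jog_arm:
  moves:
    - [[0,0,-0.1],0,2.5]
    - [[0,0,-0.05],0,2.5]
    - [[0,0,0],0,2.5]

```text
time_s: 11.65
tcp_pos: [0.5656, -0.0357, 0.1037]
eef_rot: [180.0, -0.1, -179.1]
contact_force: [6.8, 2.0, -15.1]
gripper_width: 0.0335
gripper_force: 22.0
```

Top of the mouth is at z = 0.1037 (lift 11). I'll back off to lift 10, then start the thread slowly.

Call:
jog_arm:
  moves:
    - [[0,0,0.1],0,2.5]
    - [[0,0,0.08],0,2.5]
    - [[0,0,0],-5,2.5]
    - [[0,0,0],-5,2.5]
    - [[0,0,0],-5,2.5]
    - [[0,0,0],-5,2.5]
    - [[0,0,0],0,2.5]

```text
time_s: 12.52
tcp_pos: [0.5656, -0.0355, 0.1026]
eef_rot: [179.9, -0.1, -159.0]
contact_force: [4.1, 4.3, -8.0]
gripper_width: 0.0335
gripper_force: 22.0
```

```bash
python3 st.py
```

```text
12.53 [ 16.1  16.9 -22.3  -0.1 -50.8 -85.1] [ 0.5656 -0.0355  0.1026] [ 1.7992e+02 -7.0000e-02 -1.5898e+02] Ftool [-5.37  2.5   7.99] F [ 4.1   4.27 -7.99] M [ 1.805 -1.49   0.002] 0.0335 22.0
```

Call:
jog_arm:
  moves:
    - [[0,0,-0.02],-5,2.5]
    - [[0,0.02,-0.02],-5,2.5]
    - [[0,0.02,-0.02],-5,2.5]
    - [[0,0.02,-0.02],-5,2.5]
    - [[0,0,-0.02],-5,2.5]
    - [[0,0,-0.02],-5,2.5]
    - [[0,0,0],0,2.5]

```text
time_s: 13.4
tcp_pos: [0.5652, -0.0348, 0.1038]
eef_rot: [179.9, -0.0, -129.0]
contact_force: [2.7, 6.1, -9.0]
gripper_width: 0.0335
gripper_force: 22.0
```

```bash
python3 st.py
```

```text
13.4 [ 16.2  16.8 -22.3  -0.1 -51.  -55.1] [ 0.5652 -0.0348  0.1038] [ 1.7989e+02 -2.0000e-02 -1.2898e+02] Ftool [-6.48  1.7   8.95] F [ 2.74  6.12 -8.95] M [ 1.97  -1.401 -0.   ] 0.0335 22.0
```

Call:
jog_arm:
  moves:
    - [[-0.03,0,-0.033],-7.5,2.5]
    - [[-0.03,0,-0.033],-7.5,2.5]
    - [[0,0,-0.033],-7.5,2.5]
    - [[0,0,-0.033],-7.5,2.5]
    - [[0,0,-0.033],-7.5,2.5]
    - [[0,0,0],0,2.5]

```text
time_s: 14.15
tcp_pos: [0.5646, -0.0344, 0.105]
eef_rot: [179.8, 0.0, -91.5]
contact_force: [1.3, 6.1, -9.0]
gripper_width: 0.0335
gripper_force: 22.0
```

```bash
python3 st.py
```

```text
14.15 [ 16.3  16.8 -22.2  -0.1 -51.2 -17.6] [ 0.5646 -0.0344  0.105 ] [ 1.7979e+02  4.0000e-02 -9.1460e+01] Ftool [-6.09 -1.17  9.  ] F [ 1.3   6.07 -9.  ] M [ 2.078 -0.671  0.004] 0.0335 22.0
```

Call:
jog_arm:
  moves:
    - [[0,0,-0.033],-7.5,2.5]
    - [[0,0,-0.033],-7.5,2.5]
    - [[0,0,-0.033],-7.5,2.5]
    - [[0,0,-0.033],-7.5,2.5]
    - [[0,0,0],0,2.5]

```text
time_s: 14.78
tcp_pos: [0.5639, -0.0345, 0.106]
eef_rot: [179.8, 0.2, -61.5]
contact_force: [0.5, 5.2, -9.0]
gripper_width: 0.0333
gripper_force: 22.0
```

```bash
python3 st.py
```

```text
14.78 [ 16.3  16.7 -22.2  -0.2 -51.4  12.4] [ 0.5639 -0.0345  0.106 ] [179.78   0.18 -61.47] Ftool [-4.32 -2.96  9.01] F [ 0.5   5.22 -9.01] M [ 2.178 -0.151  0.009] 0.0333 22.0
```

Call:
jog_arm:
  moves:
    - [[0,0,-0.01],-3,2.5]
    - [[0,0,-0.01],-3,2.5]
    - [[0,0,0],-2,2.5]
    - [[0,0,0],0,2.5]

```text
time_s: 15.28
tcp_pos: [0.5638, -0.0346, 0.1061]
eef_rot: [179.8, 0.2, -53.6]
contact_force: [-0.4, 5.7, -8.5]
gripper_width: 0.0335
gripper_force: 22.0
```

```bash
python3 st.py
```

```text
15.28 [ 16.3  16.7 -22.2  -0.2 -51.5  20.3] [ 0.5638 -0.0346  0.1061] [179.79   0.21 -53.56] Ftool [-4.79 -3.09  8.47] F [-0.41  5.7  -8.46] M [ 2.166 -0.016  0.055] 0.0335 22.0
```

Call:
jog_arm:
  moves:
    - [[0,0,0],-2,2.5]
    - [[0,0,0],-2,2.5]
    - [[0,0,0],0,2.5]

```text
time_s: 15.65
tcp_pos: [0.5636, -0.0346, 0.106]
eef_rot: [179.8, 0.2, -49.6]
contact_force: [0.3, 5.4, -9.2]
gripper_width: 0.0335
gripper_force: 22.0
```

```bash
python3 st.py
```

```text
15.65 [ 16.3  16.7 -22.2  -0.2 -51.5  24.3] [ 0.5636 -0.0346  0.106 ] [179.79   0.24 -49.56] Ftool [-3.89 -3.79  9.2 ] F [ 0.31  5.43 -9.2 ] M [ 2.149 -0.009  0.034] 0.0335 22.0
```

Call:
jog_arm:
  moves:
    - [[0,0,0],-2,2.5]
    - [[0,0,0],-2,2.5]
    - [[0,0,0],0,2.5]

```text
time_s: 16.02
tcp_pos: [0.5636, -0.0346, 0.1061]
eef_rot: [179.8, 0.3, -45.6]
contact_force: [0.2, 4.8, -8.6]
gripper_width: 0.0335
gripper_force: 22.0
```

```bash
python3 st.py
```

```text
16.02 [ 16.2  16.7 -22.2  -0.2 -51.5  28.3] [ 0.5636 -0.0346  0.1061] [179.8    0.25 -45.56] Ftool [-3.25 -3.52  8.6 ] F [ 0.19  4.79 -8.6 ] M [2.081 0.138 0.028] 0.0335 22.0
```

Call:
jog_arm:
  moves:
    - [[0,0,0],-2,2.5]
    - [[0,0,0],-2,2.5]
    - [[0,0,0],0,2.5]

```text
time_s: 16.4
tcp_pos: [0.5634, -0.0346, 0.106]
eef_rot: [179.8, 0.3, -41.6]
contact_force: [-1.1, 5.6, -9.1]
gripper_width: 0.0333
gripper_force: 22.0
```

```bash
python3 st.py
```

```text
16.4 [ 16.3  16.7 -22.2  -0.2 -51.5  32.3] [ 0.5634 -0.0346  0.106 ] [179.8    0.28 -41.56] Ftool [-4.49 -3.54  9.15] F [-1.06  5.63 -9.14] M [2.178 0.313 0.031] 0.0333 22.0
```

Call:
jog_arm:
  moves:
    - [[0,0,0],-2,2.5]
    - [[0,0,0],-1,2.5]
    - [[0,0,0],0,2.5]

```text
time_s: 16.77
tcp_pos: [0.5632, -0.0346, 0.106]
eef_rot: [179.8, 0.3, -38.6]
contact_force: [-1.1, 6.0, -7.4]
gripper_width: 0.0335
gripper_force: 22.0
```

```bash
python3 st.py
```

```text
16.77 [ 16.3  16.7 -22.2  -0.2 -51.5  35.3] [ 0.5632 -0.0346  0.106 ] [179.81   0.3  -38.59] Ftool [-4.56 -4.02  7.43] F [-1.11  5.99 -7.42] M [ 2.204  0.422 -0.074] 0.0335 22.0
```

Call:
jog_arm:
  moves:
    - [[0,0,0],-1,2.5]
    - [[0,0,0],-1,2.5]
    - [[0,0,0],0,2.5]

```text
time_s: 17.15
tcp_pos: [0.5631, -0.0347, 0.106]
eef_rot: [179.8, 0.3, -36.6]
contact_force: [-2.4, 5.3, -8.1]
gripper_width: 0.0334
gripper_force: 22.0
```

```bash
python3 st.py
```

```text
17.15 [ 16.2  16.7 -22.2  -0.2 -51.5  37.3] [ 0.5631 -0.0347  0.106 ] [179.82   0.32 -36.61] Ftool [-5.05 -2.83  8.11] F [-2.42  5.29 -8.09] M [ 2.234  0.583 -0.274] 0.0334 22.0
```

The moment reached -0.27 N·m, so this is the hard stop, about 142° after the mouth, as predicted. I'll relieve the twist, settle down onto the thread, then release.

Call:
jog_arm:
  moves:
    - [[0,0,0.03],1,2.5]
    - [[0,0,0.03],0.5,2.5]
    - [[0,0,0.03],0,2.5]
    - [[0,0,0],0,2.5]

```text
time_s: 17.65
tcp_pos: [0.5633, -0.0346, 0.1056]
eef_rot: [179.8, 0.3, -38.1]
contact_force: [-3.6, 6.2, -4.4]
gripper_width: 0.0336
gripper_force: 22.0
```

```bash
python3 st.py
```

```text
17.65 [ 16.3  16.7 -22.2  -0.2 -51.4  35.8] [ 0.5633 -0.0346  0.1056] [179.82   0.29 -38.1 ] Ftool [-6.64 -2.68  4.38] F [-3.6   6.21 -4.36] M [ 2.442  1.158 -0.2  ] 0.0336 22.0
```

Call:
jog_arm:
  moves:
    - [[0,0,0.03],0,3.4]
    - [[0,0,0],0,3.6]
    - [[0,0,0],0,4.5]
    - [[0,0,0],0,5.5]
    - [[0,0,0],0,6]
    - [[0,0,-2],0,6]
    - [[0,0,-4],0,6]
    - [[0,0,-4],0,6]
    - [[0,0,-2.5],0,6]
    - [[0,0,0],0,6]
    - [[0,0,0],0,6]

```text
time_s: 19.02
tcp_pos: [0.5658, -0.035, 0.2319]
eef_rot: [180.0, 0.0, -37.9]
contact_force: [-1.0, 0.3, -0.5]
gripper_width: 0.06
gripper_force: 0.0
```

```bash
python3 st.py
python3 - <<'E'
from h import *
a=cap('scene');b=cap('wrist');T=b['T']
T0=np.linalg.inv(T)
im=b['pixels'].copy()
for z,col in((.117,(0,255,0)),(.130,(255,0,0))):
    th=np.linspace(0,2*np.pi,40);P=np.c_[.565+.017*np.cos(th),-.037+.017*np.sin(th),0*th+z,1+0*th]
    q=cv2.projectPoints((T0@P.T).T[:,:3].copy(),np.zeros(3),np.zeros(3),np.array(b['mtx']),np.array([b['k1'],0,0,0.]))[0][:,0]
    cv2.polylines(im,[q.astype(np.int32)],True,col,1)
im2=cv2.resize(a['pixels'][130:250,210:380],None,fx=2.2,fy=2.2,interpolation=cv2.INTER_CUBIC)
out=np.zeros((384,800,3),np.uint8);out[:,:426]=im[:,60:486];out[:264,426:]=im2
cv2.imwrite('pics/g.png',out)
for n,c in(('scene',a),('wrist',b)):
    for r in regions_of(c,'pull')[:1]: print(n,r['confidence'],r['pixel'],at_z(c,r['pixel'],.076))
E
```

```text
19.02 [ 16.2  10.2 -12.7  -0.  -67.1  35.8] [ 0.5658 -0.035   0.2319] [ 1.7999e+02  4.0000e-02 -3.7940e+01] Ftool [-0.94  0.38  0.54] F [-0.98  0.28 -0.54] M [-0.052  0.148 -0.017] 0.06 0.0
scene 0.68 [302.6, 216.0] [0.54461339 0.08784544 0.076     ]
wrist 0.86 [214.9, 221.6] [0.55268216 0.02478559 0.076     ]
```

View pics/g.png

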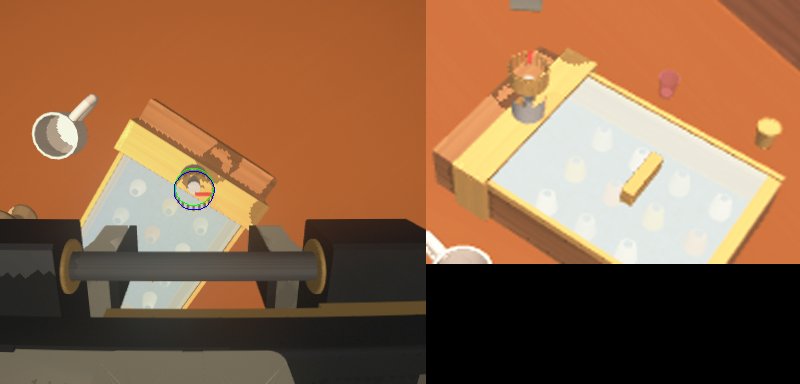

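The knob stays up by itself: there is a clear gap above the collar in the scene view, knob about (529,75) in the crop. The pull bar is untouched at about (641,178). Next I'll move above the pull with the jaws along case x.

Call:
jog_arm:
  moves:
    - [[0,0,0],8.25,7]
    - [[0,0,0],8.25,8]
    - [[0,0,0],8.25,8]
    - [[0,0,0],8.25,8]
    - [[-3,0.06,0],0,8]
    - [[-3,0.06,0],0,8]
    - [[-3,0.07,0],0,8]
    - [[-2.9,0.07,0],0,8]
    - [[0,0,3],0,8]
    - [[0,0,3],0,8]
    - [[0,0,0],0,8]
    - [[0,0,0],0,8]

```text
time_s: 20.72
tcp_pos: [0.5255, 0.0766, 0.1732]
eef_rot: [-180.0, -0.0, -70.9]
contact_force: [-0.0, -0.1, 0.0]
gripper_width: 0.0801
gripper_force: 0.0
```

```bash
python3 st.py
python3 - <<'E'
from h import *
b=cap('wrist');T0=np.linalg.inv(b['T'])
im=b['pixels'].copy()
a=np.radians(19);ex=np.array([np.cos(a),np.sin(a)]);ey=np.array([-np.sin(a),np.cos(a)]);c=np.array([.5245,.077])
P=np.array([[*(c+i*.025*ex+j*.006*ey),.076,1] for i,j in((-1,-1),(1,-1),(1,1),(-1,1))])
q=cv2.projectPoints((T0@P.T).T[:,:3].copy(),np.zeros(3),np.zeros(3),np.array(b['mtx']),np.array([b['k1'],0,0,0.]))[0][:,0]
cv2.polylines(im,[q.astype(np.int32)],True,(0,255,0),1);print(q.round())
cv2.imwrite('pics/i.png',im)
E
```

```text
20.73 [ 29.5   9.5 -21.9   0.  -58.6 -10.4] [0.5255 0.0766 0.1732] [-1.7997e+02 -3.0000e-02 -7.0910e+01] Ftool [ 0.04  0.05 -0.01] F [-0.03 -0.06  0.01] M [0.037 0.077 0.032] 0.0801 0.0
[[283. 188.]
 [223. 187.]
 [223. 201.]
 [282. 201.]]
```

View pics/i.png

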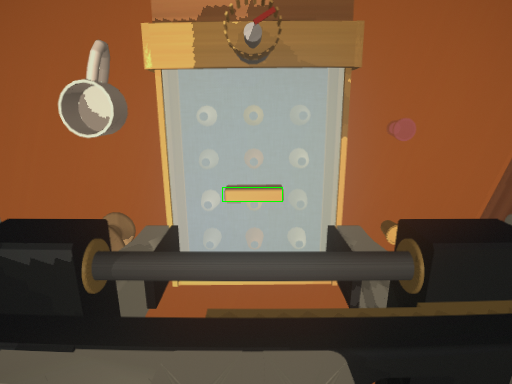

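The predicted outline fits the bar, at (223–283, 187–201). Descend and grip.

Call:
jog_arm:
  moves:
    - [[0,0,3],0,8]
    - [[0,0,3],0,8]
    - [[0,0,2.5],0,8]
    - [[0,0,1.5],0,8]
    - [[0,0,0.9],0,7.5]
    - [[0,0,0],0,6.5]
    - [[0,0,0],0,5.5]
    - [[0,0,0],0,4.9]
    - [[0,0,0],0,4.5]
    - [[0,0,0],0,4.5]
    - [[0,0,0],0,4.5]
  newtons: 8

```text
time_s: 22.15
tcp_pos: [0.5246, 0.0765, 0.0639]
eef_rot: [180.0, -0.0, -70.9]
contact_force: [-3.2, -0.1, 5.7]
gripper_width: 0.05
gripper_force: 8.0
```

```bash
python3 st.py
```

```text
22.15 [ 29.5  16.6 -29.3  -0.  -44.1 -10.4] [0.5246 0.0765 0.0639] [179.99  -0.   -70.92] Ftool [-0.96  3.07 -5.67] F [-3.21 -0.1   5.67] M [ 0.035  1.627 -0.04 ] 0.05 8.0
```

Gripped at 50 mm. Gentle first slide of 6 mm.

Call:
jog_arm:
  moves:
    - [[-0.1,0,-0.05],0,4.5]
    - [[-0.2,0,0],0,4.5]
    - [[-0.3,0,0],0,4.5]
    - [[0,0,0],0,4.5]

```text
time_s: 22.65
tcp_pos: [0.5225, 0.0824, 0.064]
eef_rot: [180.0, 0.0, -70.9]
contact_force: [-4.8, -1.4, 5.3]
gripper_width: 0.0498
gripper_force: 8.0
```

```bash
python3 st.py
```

```text
22.65 [ 30.2  16.5 -29.5  -0.  -44.  -11.1] [0.5225 0.0824 0.064 ] [179.97   0.   -70.92] Ftool [-0.3   5.01 -5.25] F [-4.83 -1.36  5.26] M [-0.379  1.625 -0.011] 0.0498 8.0
```

Call:
jog_arm:
  moves:
    - [[-0.5,0.05,-0.03],0,4.5]
    - [[-0.8,0,0],0,4.5]
    - [[-0.8,0,0],0,4.5]
    - [[-0.8,0,0],0,4.5]
    - [[-0.8,0,0],0,4.5]
    - [[-0.8,0,0],0,4.5]
    - [[-0.8,0,0],0,4.5]
    - [[-0.6,0,0],0,4.5]
    - [[-0.3,0,0],0,4.5]
    - [[0,0,0],0,4.5]

```text
time_s: 23.9
tcp_pos: [0.5017, 0.1409, 0.064]
eef_rot: [180.0, 0.0, -70.9]
contact_force: [-4.7, 0.4, -2.9]
gripper_width: 0.0499
gripper_force: 8.0
```

```bash
python3 st.py
```

```text
23.9 [ 37.3  15.9 -30.4  -0.  -43.7 -18.2] [0.5017 0.1409 0.064 ] [ 1.7996e+02  2.0000e-02 -7.0930e+01] Ftool [-1.92  4.26  2.86] F [-4.65  0.42 -2.86] M [-0.014  1.743 -0.033] 0.0499 8.0
```

Call:
jog_arm:
  moves:
    - [[-0.3,0,0.02],0,4.5]
    - [[-0.2,0,0],0,4.5]
    - [[-0.1,0,0],0,4.5]
    - [[-0.1,0,0],0,4.5]
    - [[-0.05,0,0],0,4.5]
    - [[0,0,0],0,4.5]

```text
time_s: 24.65
tcp_pos: [0.4995, 0.1473, 0.064]
eef_rot: [180.0, -0.0, -70.9]
contact_force: [-3.5, -3.7, -0.3]
gripper_width: 0.0502
gripper_force: 8.0
```

```bash
python3 st.py
```

```text
24.65 [ 38.1  15.9 -30.5   0.  -43.7 -19. ] [0.4995 0.1473 0.064 ] [ 1.7995e+02 -3.0000e-02 -7.0940e+01] Ftool [2.38 4.57 0.34] F [-3.54 -3.74 -0.33] M [-1.382  1.505  0.043] 0.0502 8.0
```

Call:
jog_arm:
  moves:
    - [[-0.05,0,0],0,4.5]
    - [[-0.05,0,0],0,4.5]
    - [[0,0,0],0,4.5]

```text
time_s: 25.02
tcp_pos: [0.4994, 0.1474, 0.064]
eef_rot: [179.9, -0.1, -70.9]
contact_force: [-0.1, -8.9, -1.0]
gripper_width: 0.0499
gripper_force: 8.0
```

```bash
python3 st.py
```

```text
25.02 [ 38.1  15.9 -30.5   0.1 -43.7 -19.1] [0.4994 0.1474 0.064 ] [ 1.7993e+02 -1.0000e-01 -7.0940e+01] Ftool [8.36 3.02 1.01] F [-0.12 -8.89 -0.99] M [-3.207  0.185  0.069] 0.0499 8.0
```

At the end stop: no further motion and the force has risen to 8 N. I'll relax 1 mm, release and retreat.

Call:
jog_arm:
  moves:
    - [[0.06,0,0],0,4.5]
    - [[0,0,0],0,5.5]
    - [[0,0,0],0,6.5]
    - [[0,0,0],0,7.5]
    - [[0,0,0],0,7.5]
    - [[0,0,-2],0,7.5]
    - [[0,0,-4],0,7.5]
    - [[0,0,-4],0,7.5]
    - [[0,0,-4],0,7.5]
    - [[0,0,-2],0,7.5]
    - [[0,0,0],0,7.5]
    - [[0,0,0],0,7.5]

```text
time_s: 26.52
tcp_pos: [0.4992, 0.1481, 0.2232]
eef_rot: [179.9, 0.0, -70.9]
contact_force: [0.7, -0.5, -0.5]
gripper_width: 0.0749
gripper_force: 0.0
```

```bash
python3 st.py
python3 - <<'E'
from h import *
b=cap('wrist');a=cap('scene')
out=np.zeros((384,800,3),np.uint8);out[:,:426]=b['pixels'][:,60:486]
out[:330,426:]=cv2.resize(a['pixels'][130:280,210:380],None,fx=2.2,fy=2.2,interpolation=cv2.INTER_CUBIC)
cv2.imwrite('pics/j.png',out)
E
```

```text
26.52 [ 38.1   6.1 -18.8  -0.  -65.1 -19. ] [0.4992 0.1481 0.2232] [ 1.7995e+02  1.0000e-02 -7.0930e+01] Ftool [ 0.69 -0.51  0.51] F [ 0.7  -0.48 -0.51] M [-0.002  0.158 -0.017] 0.0749 0.0
```

View pics/j.png

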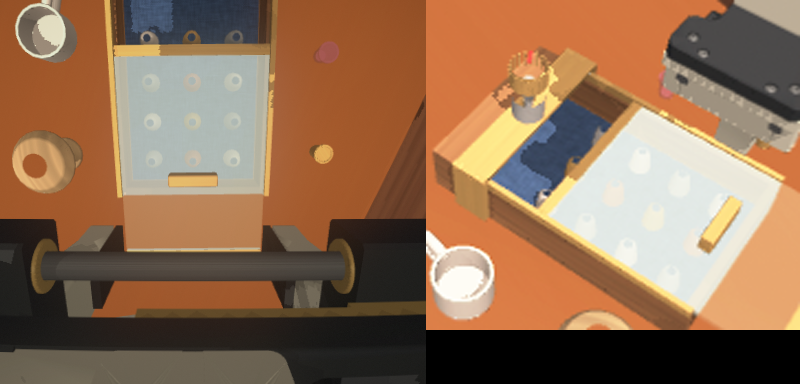

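The cover is fully open: the pull is at (193,180) in the wrist view and the blue interior shows. The knob is still up at (529,75), and the bystanders are standing.

```bash
python3 -c "
from h import *
print(close_job())"
```

```text
the job is handed in; nothing more can be done
None
```

The job is handed in: I unscrewed the thumbscrew to its stop, where it stays up by itself, slid the cover fully open to its end stop, left the bystanders standing, and let go of everything at about 26.5 s of the 72 s allowed.

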